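Dot two lids in the slide jig

TASK

Two tin lids in the sliding tray need their use-by dot: slide the tray by its finger well until the square lid's raised centre disc is under the fixed pin, press the pin's cap down until the pin meets the disc and let it spring back up, then do the same for the small round lid and leave that lid under the raised pin. The pin must strike nothing but these two discs, and the tray must not be slid while the pin is down. Do not touch the lids with the gripper, leave all four lids flat in their nests, and do not disturb the things around the jig.

Things in the scene. Friction and masses are not known exactly. Their poses are not given: they have to be found in the camera images.
- jig: Grey base plate of the jig, 260 x 270 x 12 mm, fixed to the shelf; origin at the centre of its underside; x axis away from the robot (yawed up to 0.25 rad), y to its left. It carries a grey plastic tray on two crossed slides, along jig x and jig y; the tray never turns relative to the jig.
- bridge (a joint): Lower slide: how far the tray stands along jig x from its middle, m, -0.055 to 0.055; 0 at the start. Stays where it is left: 1.5 N of friction, 12 N per m/s of damping.
- tray (a joint): Upper slide: how far the tray stands along jig y from its middle, m, -0.055 to 0.055; 0 at the start. Same friction and damping as the lower slide.
- tray_mid (a point): Centre of the four nests, at the nest floor, 33 mm above the work surface; axes as the jig's. The tray is a 125 mm square with 2 x 2 square nests, 55 mm wide inside, their centres 30 mm to each side of this point in jig x and y; nest walls 5 mm thick, 9 mm high, with tops 42 mm above the work surface.
- well (a point): Centre of the finger well's mouth, 120 mm from tray_mid towards the robot along jig -x, axes as the jig's. The well is an open square box fixed to the tray, 48 mm wide inside, 5 mm walls, rim 64 mm above the work surface, inner floor 33 mm above it. Closed fingers lowered into it can push the tray any way against its walls.
- pin_tip (a point): Lower end of the vertical steel pin, 8 mm diameter, 54 mm above the work surface when up, 9 mm above the lids' discs. The pin hangs from an arm (16 mm wide, top 118 mm above the work surface) of a fixed dark steel stand behind the jig; its place over the jig differs from start to start. Body of the pin and cap together: pin.
- cap_top (a point): Centre of the top of the pin's black round cap, 32 mm across, 158 mm above the work surface when up; straight over the pin tip.
- pin (a joint): How far the pin is pressed down, m: 0 up, 0.014 at its stop. The spring pushes back with about 1 N at the top and 100 N/m more, so some 2 N when it meets a disc; press with 5 N or more there. It meets a lid's disc at about 0.009; beyond 0.012 it has missed the lids.
- lid_square: Copper-toned steel square lid, 46 x 46 x 10 mm. Origin at the centre of its underside, z up. Loose, lies flat in one of the four nests of the tray (any of them). Raised disc 16 mm across and 2 mm high in the middle of its top, top of the disc 12 mm above the origin.
- lid_small: Copper-toned steel small round lid, 30 mm across, 10 mm high. Origin at the centre of its underside, z up. Loose, lies flat in one of the four nests of the tray (any of them). Raised disc 16 mm across and 2 mm high in the middle of its top, top of the disc 12 mm above the origin.
- lid_round_a: Copper-toned large round lid, 50 mm across, 10 mm high, not to be marked. Origin at the centre of its underside, z up. Loose, lies flat in one of the four nests of the tray (any of them). Raised disc 16 mm across and 2 mm high in the middle of its top, top of the disc 12 mm above the origin.
- lid_round_b: Another large round lid like lid_round_a, not to be marked. Origin at the centre of its underside, z up. Loose, lies flat in one of the four nests of the tray (any of them). Raised disc 16 mm across and 2 mm high in the middle of its top, top of the disc 12 mm above the origin.
- caddy: Copper-toned round tea caddy, 75 mm across, 117 mm high, left of the jig (jig +y side); origin at the centre of its underside. Bystander.
- opener: Black silicone jar opener, low dome 90 mm across, 24 mm high, right of the jig; origin at the centre of its underside. Bystander.
- grinder: Glass pepper grinder with steel top, 50 mm across, 137 mm high, right of the jig; origin at the centre of its underside. Bystander.
- jar: Glass jar, 70 mm across, 95 mm high, left of the jig; origin at the centre of its underside. Bystander.
Things that resemble listed ones, but are neither listed nor needed, are in the scene too. Of the things that look like the part that bears pin_tip, the larger one is meant.

How it is judged:
By the outcome, as a careful person would: the job done as asked, in the order asked, and still so for the second after the job is handed in, with the robot touching nothing.
It also fails if it takes over 56 s, if anything falls off the work surface, if the arm or the gripper's body presses on something with over 40 N, if the wrist force passes 120 N, or if a joint passes its speed limit or range.

ROBOT

A 6-joint arm with a two-finger parallel gripper is mounted at the origin on the work surface. World frame = base frame: x ahead of the robot, y to its left, z up, the work surface at z = 0. Lengths are in m, angles in rad, forces in N, time in s.
With the tool pointing down it reaches from about 0.275 to 0.825 m from the base axis. Payload 4.9 kg.
Tool frame: the origin (TCP) lies between the finger pads; the fingertips stand 8 mm ahead of it and the grasp point (between the pads) lies 11 mm behind it; z points along the fingers, y is the line along which they close (so a half turn about z gives the same grasp; the last joint's range is limited). The gripper opens to 85 mm and grips with 20 to 120 N. Pads are 22 mm wide; open, the fingers measure 114 mm over their backs; the gripper's body (76 mm by 85 mm) begins 54 mm behind the grasp point. The pads swing forward as they close: fully open they stand 13 mm farther back than shut.
Start: joints at [1.061, 0.326, -0.193, 1.052, 0, 1.437], TCP at [0.202, 0.512, 0.239] pointing down, gripper open.
Joint ranges: [-2.65, 2.65], [-0.97, 1.79], [-1.3, 1.35], [-1.93, 2.1], [-1.47, 1.37], [-3.14, 3.14]. Speed limits (rad/s): [2.57, 2.57, 3.14, 3.14, 3.14, 3.14].

INTERFACE

Orientations are given as a unit quaternion [x, y, z, w].
In Python, from cell import * gives the robot as it stands. Calls block until the motion is done:
- move_ptp(position, orientation): joint-space move of the TCP to a pose.
- line_to(position, speed=0.15, rotation=None): straight line of the TCP; rotation=None keeps the orientation; speed is the mean speed in m/s.
- set_joints(angles): joint-space move.
- gripper_to(opening, strength=None): finger opening in m; strength is the grip in N (None keeps the last); returns when the fingers have stopped.
- sleep(seconds).
- inverse_kinematics(position, orientation): joint angles nearest the present ones, or None.
- state(): the state.
- camera(name): name is "side" or "top" or "wrist"; returns a dict with "img" (400x640x3 uint8, red, green, blue), "fov_y" (degrees; the focal length in pixels is half the picture's height over the tangent of half this angle, whatever the lens; pixels are square), "cx", "cy" (the principal point, pixels), "origin" and "attitude" of the camera in the world. Camera axes: x right, y down, z forward; pixel columns grow to the right and rows downward; lengths in m; the calibration is good to about 2 mm. A picture is of the moment at which its call begins. There is no depth.
A pose or a line that the arm cannot do raises IKError and nothing moves.
- sign_off(): hands the job in; it is judged then, once.
The state is a dict: "t": time; "qpos": joint angles; "qd": joint speeds; "joint_efforts": joint torques, N m; "ee_pos": TCP position; "eef_rot": TCP orientation; "contact_force": force on the tool from outside, world axes, zero at the start; "torque": the same for the moment, N m; "opening": finger opening in m; "finger_force": force on a finger pad.
Only numpy, scipy, OpenCV 4.12 (cv2) and the standard library are available. Lean on these libraries where they do the work, as an engineer would, in place of code of your own. Each camera call takes 0.05 s, during which the arm holds its last target. There are 200 camera calls.

## Working session

There is one attempt and no reset: what is moved stays moved. The work goes in short steps, each a Python script; the robot and the scene stay as the last script left them, time stands still between calls to the robot, and variables do not carry over. Pictures are saved under pics/ and viewed, at most 10 in all, crops included, and the job is handed in when it is done.

```bash
mkdir -p pics; ls; cat > h.py <<'E'
from cell import *
import numpy as np, cv2
from scipy.spatial.transform import Rotation as R
def cam(n):
    c=camera(n); a=np.array(c["attitude"],float)
    c["R"]=a if a.shape==(3,3) else R.from_quat(a).as_matrix()
    c["o"]=np.array(c["origin"]); c["f"]=200/np.tan(np.radians(c["fov_y"])/2); return c
def ray(c,u,v):
    d=c["R"]@np.array([(u-c["cx"])/c["f"],(v-c["cy"])/c["f"],1]); return d/np.linalg.norm(d)
def onz(c,u,v,z):
    d=ray(c,u,v); return c["o"]+d*(z-c["o"][2])/d[2]
def proj(c,p):
    q=c["R"].T@(np.array(p)-c["o"]); return q[:2]/q[2]*c["f"]+[c["cx"],c["cy"]]
def save(c,n): cv2.imwrite("pics/"+n+".png",c["img"][:,:,::-1])
E
python3 - <<'E'
from h import *
for n in ["top","side","wrist"]:
    c=cam(n); save(c,n+"0"); print(n,c["fov_y"],c["cx"],c["cy"],c["o"],np.array(c["attitude"]).round(4).tolist(),[k for k in c])
s=state(); print(s["t"],s["ee_pos"],s["eef_rot"])
E
```

```text
pics
top 55.85101482237263 322.4774379828021 198.85798976894225 [0.42842431 0.02127382 0.87471985] [0.7124, -0.6992, 0.0417, -0.0431] ['img', 'fov_y', 'cx', 'cy', 'origin', 'attitude', 'R', 'o', 'f']
side 56.75394881292803 320.68208759475164 202.46703762912358 [ 0.08920063 -0.39703278  0.81479372] [0.8568, -0.3792, 0.1323, -0.3235] ['img', 'fov_y', 'cx', 'cy', 'origin', 'attitude', 'R', 'o', 'f']
wrist 66.12146335837537 317.1078320910097 198.27709767215345 [0.1350717  0.53776138 0.37361079] [0.8181, 0.5568, 0.0801, 0.1191] ['img', 'fov_y', 'cx', 'cy', 'origin', 'attitude', 'R', 'o', 'f']
0.15 [0.20162891 0.51124245 0.23868705] [ 1.86777889e-01  9.82401948e-01 -6.24905160e-04 -2.05997589e-04]
```

View pics/top0.png

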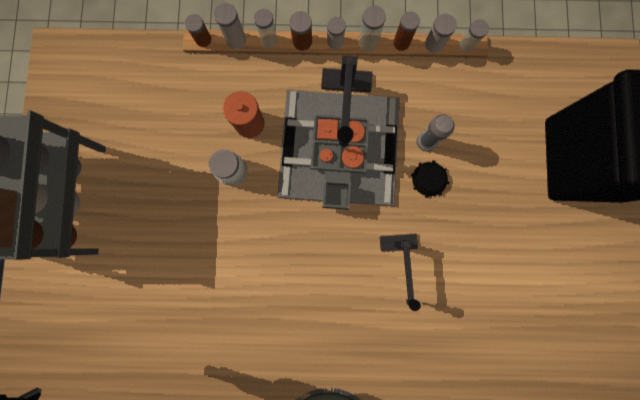

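View pics/side0.png

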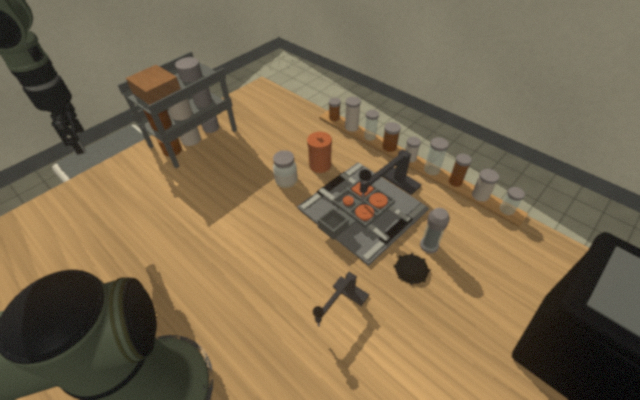

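The top view shows the jig at about (338,150), with the cap at (345,135). The square lid is at (327,129), the small round lid at (326,156), and the large ones at (354,131) and (353,156). The well is at (337,195) and a decoy stand at (405,245). The side view confirms this layout. I'll enlarge both.

```bash
python3 - <<'E'
import cv2,numpy as np
a=cv2.imread("pics/top0.png")[80:215,265:415]; b=cv2.imread("pics/side0.png")[145:270,290:440]
a=cv2.resize(a,None,fx=4,fy=4,interpolation=cv2.INTER_CUBIC); b=cv2.resize(b,None,fx=4,fy=4,interpolation=cv2.INTER_CUBIC)
cv2.imwrite("pics/topz.png",a);cv2.imwrite("pics/sidez.png",b)
E
python3 - <<'E'
from h import *
top=cv2.imread("pics/top0.png")
c=cam("top"); s=cam("side")
print(onz(c,337,195,.064),onz(c,341,143,.033),onz(c,345,135,.158))
for n,cc in (("t",c),("s",s)):
    im=cc["img"].astype(int); m=((im[...,0]>110)&(im[...,0]-im[...,2]>80)&(im[...,1]<im[...,0]*0.55)).astype(np.uint8)
    N,L,st,ce=cv2.connectedComponentsWithStats(m)
    for i in range(1,N):
        if st[i,4]>25: print(n,st[i].tolist(),ce[i].round(1),onz(cc,*ce[i],.043).round(4))
E
```

```text
[ 0.53516792 -0.0074845   0.064     ] [ 0.6593758  -0.01604835  0.033     ] [ 0.64124407 -0.01811141  0.158     ]
t [223, 92, 34, 33, 827] [239.5 107.7] [0.7351 0.2176 0.043 ]
t [317, 119, 21, 20, 375] [327.  128.6] [0.6896 0.0167 0.043 ]
t [349, 121, 15, 21, 216] [356.6 130.5] [ 0.6864 -0.0506  0.043 ]
t [348, 146, 13, 6, 47] [354.1 148.3] [ 0.6449 -0.0452  0.043 ]
t [320, 149, 12, 12, 115] [325.7 155. ] [0.6283 0.0184 0.043 ]
t [342, 149, 21, 19, 273] [351.5 158.7] [ 0.6208 -0.0398  0.043 ]
```

View pics/topz.png

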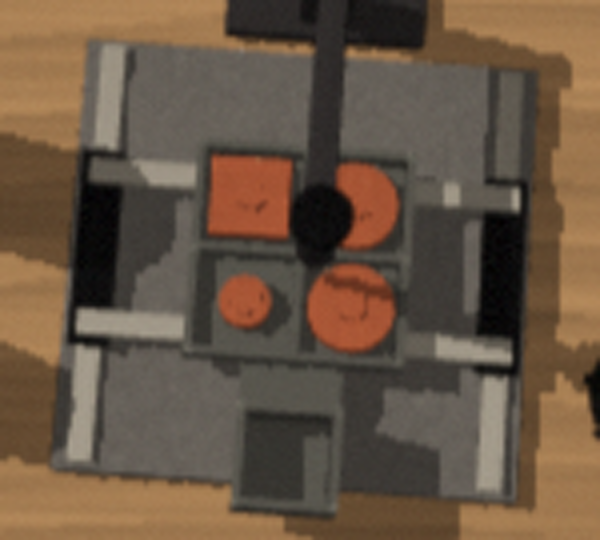

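View pics/sidez.png

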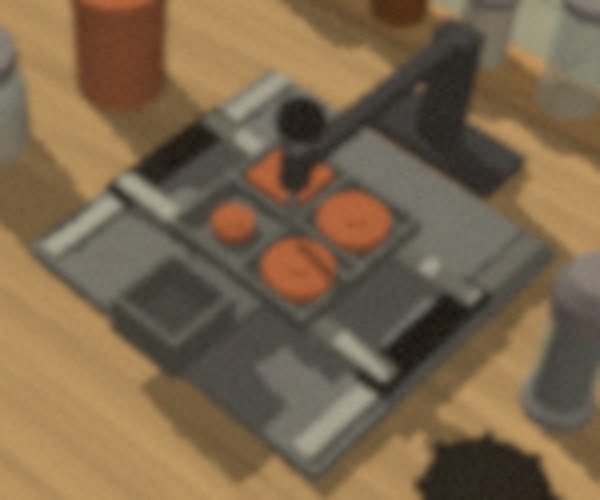

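The crops show jig corners at topz (90,40), (537,72), (517,500) and (52,467), the tray outline, and the well mouth centred at (287,458). In the side crop, the cap is at (303,121) and the pin tip at about (294,190). Next I'll turn these into positions.

```bash
python3 - <<'E'
from h import *
c=cam("top"); s=cam("side")
T=lambda u,v:(u/4+265-.375,v/4+80-.375); S=lambda u,v:(u/4+290-.375,v/4+145-.375)
P=[onz(c,*T(*q),.012)[:2] for q in [(90,40),(537,72),(517,500),(52,467)]]
Q=[onz(s,*S(*q),.012)[:2] for q in [(275,70),(553,250),(315,475),(35,245)]]
for A in (P,Q):
    A=np.array(A); print("corners ctr",A.mean(0).round(4),"sides",[np.linalg.norm(A[i]-A[i-1]).round(3) for i in range(4)],
     "yaw",[np.arctan2(*(v)[::-1]).round(3) for v in (A[0]-A[3],A[1]-A[2])],[np.arctan2(-v[0],v[1]).round(3) for v in (A[0]-A[1],A[3]-A[2])])
print("well top",onz(c,*T(287,458),.064),"side",onz(s,*S(173,293),.064))
# cap: dark blobs
for n,cc,(u,v) in (("t",c,T(321,218)),("s",s,S(303,121))):
    g=cc["img"].max(2); x,y=int(u),int(v); roi=g[y-14:y+15,x-14:x+15]
    m=(roi<30).astype(np.uint8); m=cv2.morphologyEx(m,cv2.MORPH_OPEN,cv2.getStructuringElement(cv2.MORPH_ELLIPSE,(9,9)))
    M=cv2.moments(m,True); ctr=(x-14+M["m10"]/max(M["m00"],1),y-14+M["m01"]/max(M["m00"],1)); print(n,M["m00"],ctr,onz(cc,*ctr,.158).round(4),onz(cc,*ctr,.154).round(4))
# tip from side, and lids
print("tip side",onz(s,*S(294,190),.054).round(4))
for nm,tq,sq in (("sq",(252,200),(290,178)),("small",(245,300),(234,222)),("a",(367,205),(353,221)),("b",(352,307),(299,268))):
    print(nm,onz(c,*T(*tq),.044).round(4),onz(s,*S(*sq),.043).round(4))
w=cam("wrist"); s0=state(); Rt=R.from_quat(s0["eef_rot"]).as_matrix()
print("cam in tool",Rt.T@(w["o"]-s0["ee_pos"]), (Rt.T@w["R"]).round(3).tolist())
E
```

```text
corners ctr [ 0.6576 -0.0132] sides [np.float64(0.258), np.float64(0.267), np.float64(0.257), np.float64(0.268)] yaw [np.float64(-0.055), np.float64(-0.05)] [np.float64(-0.056), np.float64(-0.053)]
corners ctr [ 0.6584 -0.0145] sides [np.float64(0.255), np.float64(0.263), np.float64(0.258), np.float64(0.265)] yaw [np.float64(-0.053), np.float64(-0.044)] [np.float64(-0.057), np.float64(-0.065)]
well top [ 0.53705519 -0.00610333  0.064     ] side [ 0.54037286 -0.00529312  0.064     ]
t 199.0 (344.46231155778895, 134.63316582914572) [ 0.642  -0.0171  0.158 ] [ 0.6432 -0.0173  0.154 ]
s 0.0 (351.0, 160.0) [0.6594 0.0377 0.158 ] [0.6629 0.0403 0.154 ]
tip side [ 0.6709 -0.0023  0.054 ]
sq [0.6869 0.0152 0.044 ] [0.6865 0.0127 0.043 ]
small [0.6289 0.0181 0.044 ] [0.6282 0.0157 0.043 ]
a [ 0.6852 -0.05    0.044 ] [ 0.6835 -0.045   0.043 ]
b [ 0.626  -0.0421  0.044 ] [ 0.6256 -0.0433  0.043 ]
cam in tool [ 7.16700775e-02  6.67374873e-05 -1.34953059e-01] [[-0.0, -0.959, -0.284], [1.0, 0.0, -0.0], [0.0, -0.284, 0.959]]
```

```bash
python3 - <<'E'
from h import *
c=cam("top"); s=cam("side")
S=lambda u,v:(u/4+290-.375,v/4+145-.375)
print(onz(s,*S(303,121),.158),onz(s,*S(303,121),.154))
for z in (.158,.118,.054): print(z,(proj(s,[.642,-.0175,z])-[290,145])*4)
im=s["img"]; print(im[165:200,366].max(1).tolist())
# move above the well, look with the wrist
psi=-.054; th=np.pi/2+psi/2; q=[np.cos(th),np.sin(th),0,0]
gripper_to(0)
move_ptp([.53,-.007,.16],q)
w=cam("wrist"); save(w,"w1"); np.savez("w1",**{k:w[k] for k in ("R","o","f","cx","cy","img")}); print(state()["t"],state()["ee_pos"],w["o"],proj(w,[.642,-.0175,.054]),proj(w,[.538,-.0072,.064]))
E
```

```text
[ 0.64104628 -0.02405013  0.158     ] [ 0.64440713 -0.0217786   0.154     ]
0.158 [294.19710766 113.79867489]
0.118 [289.94614234 157.859539  ]
0.054 [283.67481686 222.86125012]
[180, 165, 143, 118, 88, 52, 39, 35, 32, 43, 38, 35, 31, 33, 38, 54, 70, 71, 64, 55, 48, 52, 54, 59, 62, 70, 92, 123, 139, 130, 109, 97, 90, 87, 77]
3.5333 [ 0.53004785 -0.00618463  0.16011448] [ 0.45845322 -0.00261114  0.29511964] [311.45510271 315.21425963] [316.56810057 211.6826256 ]
```

View pics/w1.png

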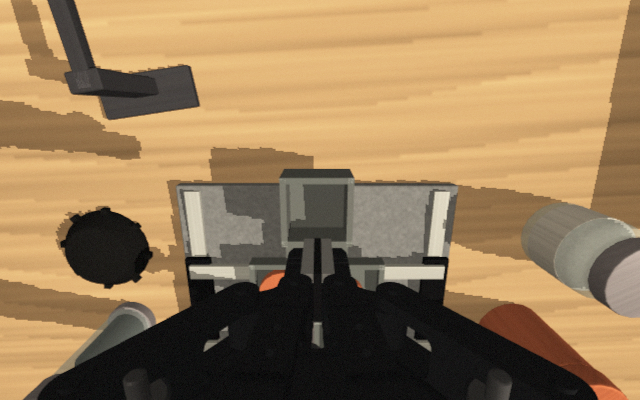

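The wrist view shows the well mouth centred near (317,211), as predicted at (316.6,211.7). The gripper hides the pin. I'll make the first slide for the square lid, then look from the left with the wrist camera, clear of the gripper.

```bash
cat >> h.py <<'E'
psi=-.054; th=np.pi/2+psi/2; q=[np.cos(th),np.sin(th),0,0]
ex=np.array([np.cos(psi),np.sin(psi),0]); ey=np.array([-np.sin(psi),np.cos(psi),0])
def f(): 
    s=state(); F=np.array(s["contact_force"]); return [round(float(x),2) for x in (F@ex,F@ey,F[2])],s["t"],np.round(s["ee_pos"],4).tolist()
E
python3 - <<'E'
from h import *
W=np.array([.538,-.0072,0]); z=np.array([0,0,1])
line_to(W+z*.16); line_to(W+z*.054); print(f())
p=W+z*.054-ex*.056; line_to(p,speed=.05); print(f())
p=p-ey*.0439; line_to(p,speed=.05); print(f())
p=p+ex*.003+ey*.003; line_to(p,speed=.05); print(f())
line_to(p+z*.2,speed=.3)
move_ptp([.69,.095,.23],q)
w=cam("wrist"); save(w,"w2"); np.savez("w2",**{k:w[k] for k in ("R","o","f","cx","cy","img")}); print(f(),w["o"],proj(w,[.642,-.0175,.054]),proj(w,[.642,-.0175,.045]),proj(w,[.642,-.0175,.158]))
t=cam("top"); save(t,"t2")
E
```

```text
([0.81, -0.88, 0.02], 4.6417, [0.5386, -0.0072, 0.0547])
([-0.92, -0.05, 0.31], 5.9083, [0.4814, -0.0041, 0.0536])
([0.08, 0.49, 0.04], 6.9333, [0.4798, -0.0483, 0.0541])
([0.49, -0.88, -0.24], 7.1833, [0.4832, -0.045, 0.0541])
([0.31, -0.08, 0.42], 9.0417, [0.6892, 0.0939, 0.2298]) [0.61777964 0.09820209 0.36412962] [202.72523798 139.83988098] [205.86833254 138.96554451] [147.33093308 155.24929995]
```

View pics/w2.png

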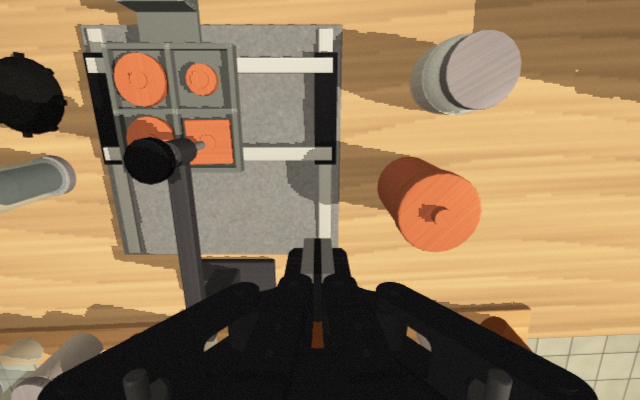

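The wrist view clearly shows the tray, which has moved. The pin tip is near (201,146), over the square lid centred at about (208,142). The small lid is at (201,78) and the cap at (148,160). I'll zoom in.

```bash
python3 - <<'E'
import cv2
a=cv2.imread("pics/w2.png")[30:180,90:260]; cv2.imwrite("pics/w2z.png",cv2.resize(a,None,fx=4,fy=4,interpolation=cv2.INTER_CUBIC))
E
```

```text
(no output)
```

View pics/w2z.png

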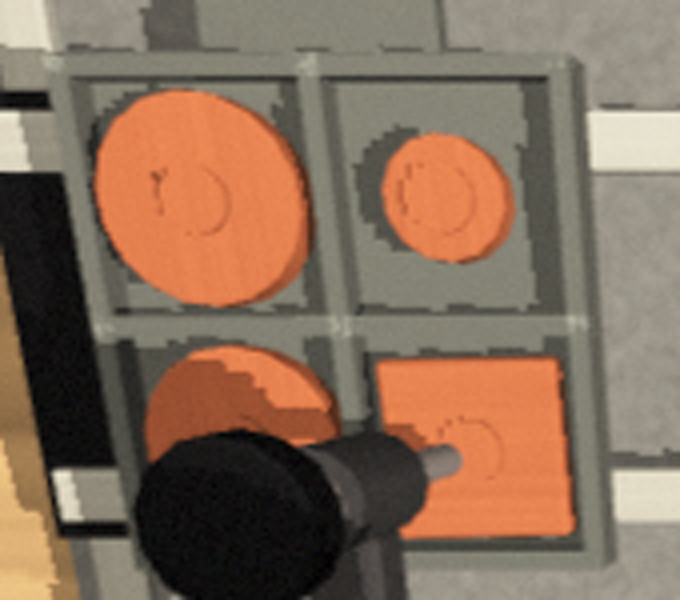

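In the zoomed crop, the tip is at (452,460) and the square's disc is centred at about (470,448). The small lid's disc is at (437,198).

```bash
python3 - <<'E'
from h import *
d=dict(np.load("w2.npz")); I=lambda u,v:(u/4+90-.375,v/4+30-.375)
tip=onz(d,*I(452,460),.054); sq=onz(d,*I(470,448),.045); sm=onz(d,*I(437,198),.045)
sqo=np.mean([onz(d,*I(*p),.043) for p in [(377,360),(560,358),(575,535),(392,537)]],0)
print(tip,sq,sqo,sm, "cap",onz(d,*I(237,515),.158))
for n,a in (("sq",sq),("sqo",sqo),("sm",sm)): v=tip-a; print(n,"need jig",(v@ex).round(4),(v@ey).round(4))
E
```

```text
[ 0.64668848 -0.01835336  0.054     ] [ 0.64474566 -0.01663222  0.045     ] [ 0.64532484 -0.01582132  0.043     ] [ 0.58466075 -0.01531546  0.045     ] cap [ 0.64414397 -0.01690372  0.158     ]
sq need jig 0.002 -0.0016
sqo need jig 0.0015 -0.0025
sm need jig 0.0621 0.0003
```

```bash
cat >> h.py <<'E'
W=np.array([.538,-.0072,0]); z=np.array([0,0,1])
def at(a,b,h): return W+ex*a+ey*b+z*h
def look(n):
    move_ptp([.69,.095,.23],q); sleep(.2)
    w=cam("wrist"); np.savez(n,**{k:w[k] for k in ("R","o","f","cx","cy","img")}); print(f())
    cv2.imwrite("pics/"+n+".png",cv2.resize(w["img"][30:180,90:260,::-1],None,fx=4,fy=4,interpolation=cv2.INTER_CUBIC))
E
python3 - <<'E'
from h import *
a,b=-.043,-.035
move_ptp(at(a,b,.12),q); line_to(at(a,b,.054)); print(f())
line_to(at(a,-.0459,.054),speed=.04); print(f())
line_to(at(a,-.042,.054),speed=.06)
line_to(at(-.0285,-.042,.054),speed=.04); print(f())
line_to(at(-.033,-.040,.054),speed=.06)
line_to(at(-.033,-.040,.2),speed=.3)
look("w3")
E
```

```text
([-0.31, 0.63, 0.13], 10.7083, [0.4941, -0.0397, 0.0543])
([-0.06, 0.4, 0.67], 11.1333, [0.4928, -0.0512, 0.0544])
([0.26, 0.12, -0.31], 11.9, [0.5076, -0.0477, 0.0539])
([-0.02, 0.69, -0.17], 13.9667, [0.6896, 0.0939, 0.2304])
```

View pics/w3.png

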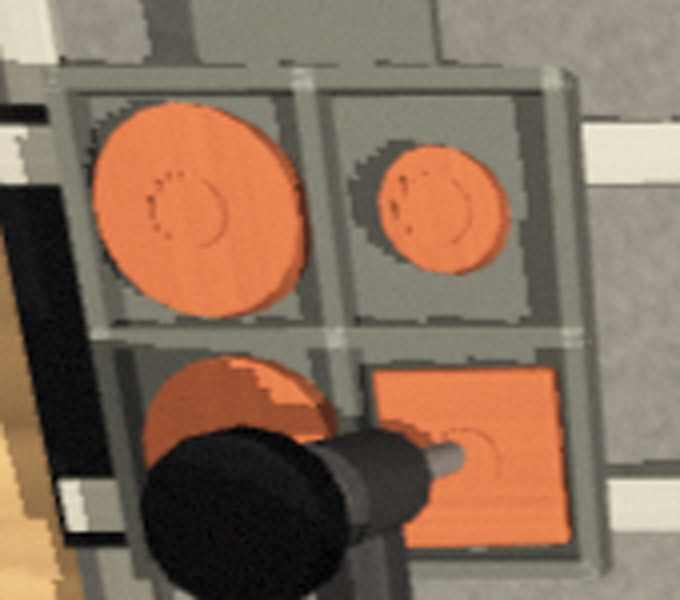

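The tip is at (453,457). The square's disc is at about (465,458), and exact alignment with the 9 mm height difference would be (465.6,453.5). That leaves about 1 mm of error, so I'll press.

```bash
cat >> h.py <<'E'
C=np.array([.6443,-.0177,0])
def press():
    move_ptp(C+z*.20,q); line_to(C+z*.170,speed=.1); sleep(.15); f0=f()[0][2]; print(f())
    h=.166
    while h>.150:
        line_to(C+z*h,speed=.03); sleep(.1); r=f(); print(round(h,4),r[0],r[2][2])
        if r[0][2]-f0>7: break
        h-=.003 if h>.159 else .001
    line_to(C+z*.20,speed=.08)
E
python3 - <<'E'
from h import *
press(); print(f())
E
```

```text
([-0.49, -0.19, -0.55], 15.1333, [0.645, -0.0174, 0.1709])
0.166 [0.41, -0.21, 0.75] 0.1661
0.163 [-0.5, -0.56, 0.45] 0.1631
0.16 [0.14, 0.51, 1.38] 0.16
0.157 [0.64, 0.15, 2.88] 0.157
0.156 [-1.75, 0.4, 6.92] 0.157
([-0.7, 0.52, 0.08], 17.6167, [0.644, -0.0176, 0.1995])
```

The pin met the disc at exactly 9 mm with about 7 N and sprang back up. Next is the small lid.

```bash
python3 - <<'E'
from h import *
d=dict(np.load("w3.npz")); I=lambda u,v:(u/4+90-.375,v/4+30-.375)
tip=onz(d,*I(452.5,458.5),.054); sm=onz(d,*I(432,208),.045); v=tip-sm
nx,ny=v@ex,v@ey; print("need",nx.round(4),ny.round(4))
assert .055<nx<.066 and abs(ny)<.006
a,b=-.040,-.037
move_ptp(at(a,b,.12),q); line_to(at(a,b,.054))
line_to(at(-.0285+nx,b,.054),speed=.05); print(f())
line_to(at(-.0285+nx-.01,b,.054),speed=.08)
line_to(at(-.0285+nx-.01,b,.2),speed=.3)
look("w4")
E
```

```text
need 0.0596 0.0018
([-0.11, 0.7, -0.19], 20.5, [0.5674, -0.0459, 0.0541])
([-0.36, -1.06, 1.0], 22.4583, [0.6895, 0.0936, 0.2302])
```

View pics/w4.png

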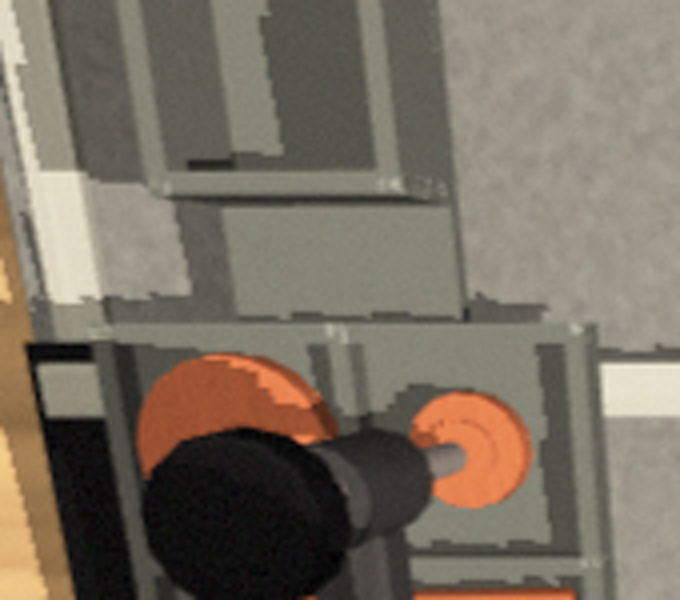

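The small lid's outline spans x 412–532 and y 392–508, so its disc is at about (461,451). The target below the tip (453,458) is (465,454), so the error is about 1.2 mm. Pressing now.

```bash
python3 - <<'E'
from h import *
press(); line_to(C+z*.26,speed=.2); look("w5")
E
```

```text
([-0.04, -0.06, -0.44], 23.625, [0.645, -0.0174, 0.1709])
0.166 [0.96, -0.6, 0.71] 0.1661
0.163 [-0.75, -0.92, 1.07] 0.1631
0.16 [0.76, -0.04, 0.97] 0.16
0.157 [0.08, -0.45, 0.76] 0.157
0.156 [-1.21, 0.38, 6.04] 0.1569
0.155 [-2.74, 0.45, 11.58] 0.1568
([0.01, 0.81, 0.11], 27.7417, [0.69, 0.0938, 0.2303])
```

View pics/w5.png

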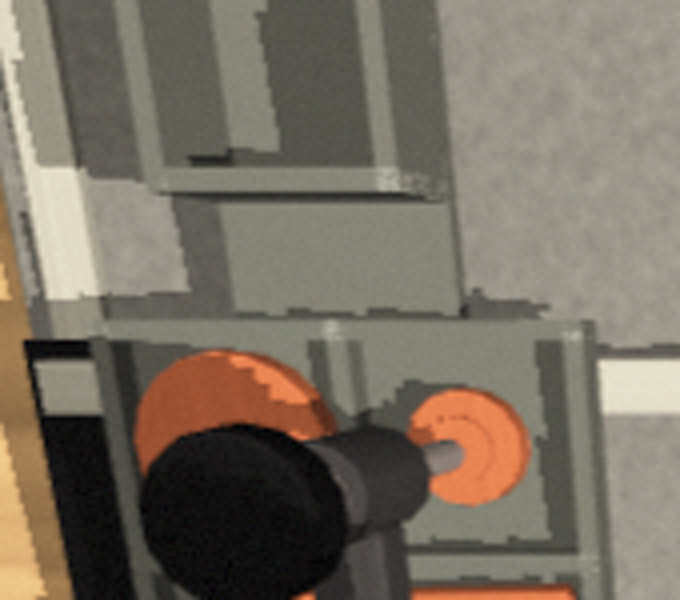

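The pin is back up at (451,456), above the small lid's disc, and that lid is still flat in its nest. I'm handing the job in.

```bash
python3 -c "
from cell import *
sleep(.3); print(sign_off())"
```

```text
the job is handed in; nothing more can be done
None
```

The job is handed in: the pin met the square lid's disc and then the small round lid's disc, both 9 mm down as expected, and the small lid is left under the raised pin; the system gave no verdict.

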